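Roll the edge seal of a gel cassette flush

ROBOT

A 6-joint arm with a two-finger parallel gripper is mounted at the origin on a cart in front of the work surface, level with it; the furniture and walls round the work are solid. World frame = base frame: x ahead of the robot, y to its left, z up, the work surface at z = 0. Lengths are in m, angles in rad, forces in N, time in s.
With the tool pointing down it reaches from about 0.275 to 1 m from the base axis. Payload 8.4 kg.
Tool frame: the origin (TCP) lies on the centre line of the jaws, within the pads' length; the fingertips stand 17 mm ahead of it and the grasp point (between the pads) lies 2 mm behind it (bot.tcp_to_tips is the y of the fingertips in the tool frame, in m); y points along the fingers, z is the direction in which the jaws open and shut, and the axes are right-handed (so a half turn about y gives the same grasp; the last joint's range is limited). The gripper opens to 85 mm and grips with 20 to 120 N. Pads are 22 mm wide; open, the fingers measure 114 mm over their backs; the gripper's body (76 mm by 85 mm) begins 54 mm behind the grasp point. The pads swing forward as they close: fully open they stand 13 mm farther back than shut.
Start: joints at [-1.192, 0.353, 1.633, -0, 1.155, -0.002], TCP at [0.232, -0.58, 0.248] pointing down, gripper open.
Joint ranges: [-2.63, 2.63], [-0.92, 2.1], [0.06, 2.66], [-1.3, 4.44], [0, 2.69], [-3.02, 3.02]. Speed limits (rad/s): [2.22, 2.22, 2.79, 3.14, 3.14, 3.14].

INTERFACE

Orientations are given as a unit quaternion [x, y, z, w].
In Python, from workcell import bot, hand, kinematics, get_obs, vision, hand_in gives the robot as it stands. The module is installed in compiled form; this text tells all that it offers. Calls block until the motion is done:
- bot.reach(position, orientation): joint-space move of the TCP to a pose.
- bot.servo_line(position, ori=None, velocity=0.15): straight line of the TCP; ori=None keeps the orientation; velocity is the mean speed in m/s.
- bot.goto_joints(angles): joint-space move.
- hand.move_gripper(opening, strength=None): finger opening in m; strength is the grip in N (None keeps the last); returns when the fingers have stopped.
- bot.dwell(seconds).
- kinematics.solve_ik(position, orientation): joint angles nearest the present ones, or None.
- get_obs(): the state.
- vision.read_camera(name): name is "scene" or "top"; returns a dict with "frame" (400x640x3 uint8, red, green, blue), "intrinsics" (3x3 intrinsics, pixels), "view" (4x4, takes a point from world to camera coordinates). Camera axes: x right, y down, z forward; pixel columns grow to the right and rows downward; lengths in m; the calibration is good to about 2 mm. A picture is of the moment at which its call begins. There is no depth.
A pose or a line that the arm cannot do raises bot.IKError and nothing moves.
- hand_in(): hands the job in, once; it reports no verdict.
The state is a dict: "time_s": time; "joint_pos": joint angles; "joint_vel": joint speeds; "joint_efforts": joint torques, N m; "position": TCP position; "orientation": TCP orientation; "wrist_force": force on the tool from outside, world axes, zero at the start; "ft_torque": the same for the moment, N m; "gripper_width": finger opening in m.
Only numpy, scipy, OpenCV 4.12 (cv2) and the standard library are available. Lean on these libraries where they do the work, as an engineer would, in place of code of your own. Each camera call takes 0.05 s, during which the arm holds its last target.

TASK

Take the hand roller by its handle out of its rest and roll its wheel firmly along the whole rubber seal strip on the sloped stand, from one end to the other, wheel lying flat on the slope, until the strip is flush with the metal face all along. Do not press the strip with the gripper and do not shift the things standing around. Then hang the roller back upright in its rest, guard plate lying on both walls, and let go.

Things in the scene. Friction and masses are not known exactly. Their poses are not given: they have to be found in the camera images.
- stand: Sheet-metal stand, 192 mm along y, 125 mm deep, fixed. Origin on the worktop below the strip's middle; x towards its high back edge, z up. Its aluminium top face slopes 30 degrees, facing up and towards the robot. Upslope of the strip, from 35 mm past its middle line, a glass cassette stands up to 10 mm above the face. The face runs on flush 18 mm past the strip's ends and below it.
- seal_strip: Dark rubber strip on the sloped face, 156 mm long (y), 21 mm wide (x), of 6 links. Frame fixed to the stand, origin at the strip's middle at flush level (the aluminium face), 50 mm above the worktop; x up the slope, y along the strip, z out of the face (30 degrees from vertical). Links start 3.5 to 5 mm proud; each yields to about 4 N along -z, stays where pushed.
- rest: Saddle rest for the roller, fixed: base 90 x 96 x 6 mm with two upright walls along its x, tops 70 mm above the worktop, 60 mm clear between them (in y), each 9 mm thick and 74 mm long; open at both x ends. Origin on the worktop at its centre, z up.
- roller: Hand roller, 125 mm tall, about 0.28 kg. Origin at its wheel's lowest point, z up the handle, x along the axle. Wheel 50 mm in diameter, 34 mm wide; fork 50 mm wide in x. Guard plate 52 x 84 mm (x, y), from 58 to 65 mm above the origin. It starts upright in the rest, guard plate on both wall tops, wheel between the walls, origin 12 mm above the worktop, axle along the rest's x.
- roller_handle (a point): Middle of the roller's grip handle, 95 mm above the roller's origin. Handle 30 mm (x) by 26 mm (y), from 65 mm (the guard plate's top) to 125 mm above the origin.
- roller_wheel (a joint): Turning angle of the roller's wheel on its axle (rad, 0 at the start, free to turn either way; 25 mm of rolling per rad).
- cuvette_rack: Off-white low rack, 85 x 200 x 33 mm, loose bystander; origin under its centre.
- tipbox_green: Green pipette tip box, 84 x 120 x 63 mm, loose bystander; origin under its centre.
- parafilm: Off-white roll of film, 52 mm in diameter, 50 mm tall, loose bystander; origin under its centre.
- strip_1 (a joint): How far link 1 of the strip is pressed in (m): 0 = 5 mm proud, 0.005 = flush, its stop. The link's middle lies at y = -65 mm in the seal_strip frame; it is 25 mm long.
- strip_2 (a joint): How far link 2 of the strip is pressed in (m): 0 = 5 mm proud, 0.005 = flush, its stop. The link's middle lies at y = -39 mm in the seal_strip frame; it is 25 mm long.
- strip_3 (a joint): How far link 3 of the strip is pressed in (m): 0 = 5 mm proud, 0.005 = flush, its stop. The link's middle lies at y = -13 mm in the seal_strip frame; it is 25 mm long.
- strip_4 (a joint): How far link 4 of the strip is pressed in (m): 0 = 5 mm proud, 0.005 = flush, its stop. The link's middle lies at y = +13 mm in the seal_strip frame; it is 25 mm long.
- strip_5 (a joint): How far link 5 of the strip is pressed in (m): 0 = 5 mm proud, 0.005 = flush, its stop. The link's middle lies at y = +39 mm in the seal_strip frame; it is 25 mm long.
- strip_6 (a joint): How far link 6 of the strip is pressed in (m): 0 = 5 mm proud, 0.005 = flush, its stop. The link's middle lies at y = +65 mm in the seal_strip frame; it is 25 mm long.
There are look-alikes about, which are no part of the job. What is shaped like the roller but orange is not meant. Leave any blue look-alike of the rest alone.

How it is judged:
On the way, in this order (a step that is already met when the one before it is completed fails the run):
1. the roller has been lifted clear of its rest (more than 60 mm up) (z of roller in the frame of rest above 0.072 m), for 0.1 s.
2. pressed on the strip with its wheel, the roller has rolled on (wheel turned more than 2 rad either way) (contact force between roller and seal_strip above 1 N and (value of joint roller_wheel above 2 rad or value of joint roller_wheel below -2 rad)), for 0.05 s.
At the end, for the whole second after the job is handed in: All six links of the strip are pressed in by more than 3.5 mm of 5 mm, and the roller hangs upright (within 0.1 rad) and at rest in its rest, guard plate on both walls (origin within 25 mm along and 9 mm across the rest's middle, 8 to 16 mm up), released (value of joint each of strip_1, strip_2, strip_3, strip_4, strip_5, strip_6 above 0.0035 m and x of roller in the frame of rest between -0.025 and 0.025 m and y of roller in the frame of rest between -0.009 and 0.009 m and z of roller in the frame of rest between 0.008 and 0.016 m and angle between roller's own z axis and vertical below 0.1 rad and linear speed of roller below 0.02 m/s); the robot touches nothing.
It fails at once if the gripper's fingers press the strip (contact force between the fingers and seal_strip above 2 N).
It fails at once if the roller presses the strip while its axle is more than 0.22 rad off the strip's cross direction (tilted off the slope or skewed) (contact force between roller and seal_strip above 3 N and angle between the x axis of roller and the x axis of seal_strip, either way round above 0.22 rad).
It fails at once if the low rack is shifted by more than 30 mm (distance of cuvette_rack from where it was at the start of the episode above 0.03 m).
It fails at once if the tip box is shifted by more than 30 mm (distance of tipbox_green from where it was at the start of the episode above 0.03 m).
It fails at once if the roll of film is shifted by more than 30 mm (distance of parafilm from where it was at the start of the episode above 0.03 m).
It also fails if it takes over 56 s, if anything falls off the work surface, if the arm or the gripper's body presses on something with over 40 N, if the wrist force passes 120 N, or if a joint passes its speed limit or range.

## Working session

There is one attempt and no reset: what is moved stays moved. The work goes in short steps, each a Python script; the robot and the scene stay as the last script left them, time stands still between calls to the robot, and variables do not carry over. Pictures are saved under pics/ and viewed, and the job is handed in when it is done.

```bash
mkdir -p pics; python3 - <<'E'
from workcell import *
import cv2,numpy as np
for n in("scene","top"):
    c=vision.read_camera(n); cv2.imwrite(f"pics/{n}0.png",c["frame"][:,:,::-1]); print(n,c["intrinsics"].tolist(),np.round(c["view"],4).tolist())
    np.savez(f"{n}0.npz",**c)
o=get_obs();print(o, bot.tcp_to_tips)
E
```

```text
scene [[487.7122534838588, 0.0, 321.6092134578732], [0.0, 487.7122534838588, 200.57000487572677], [0.0, 0.0, 1.0]] [[-0.7347, -0.6781, -0.0188, 0.2612], [-0.3008, 0.3505, -0.8869, 0.3139], [0.6081, -0.646, -0.4615, 0.9883], [0.0, 0.0, 0.0, 1.0]]
top [[512.5103232091295, 0.0, 315.25798574224245], [0.0, 512.5103232091295, 195.44872651485827], [0.0, 0.0, 1.0]] [[0.3488, -0.9372, 0.0045, -0.3844], [-0.9165, -0.3421, -0.2076, 0.4711], [0.1961, 0.0683, -0.9782, 1.6619], [0.0, 0.0, 0.0, 1.0]]
{'time_s': 0.1, 'joint_pos': array([-1.19238941e+00,  3.53564395e-01,  1.63407409e+00, -1.35445040e-05,
        1.15521191e+00, -2.41820818e-03]), 'joint_vel': array([ 3.50771951e-04, -8.88653609e-04, -1.49638985e-03,  2.91624395e-03,
       -1.00338816e-03, -5.47127877e-05]), 'joint_efforts': array([-1.86500860e-03, -6.06358767e+01, -3.42824864e+01, -1.34959678e-04,
        4.12564783e-03,  5.70020431e-08]), 'position': array([ 0.23213547, -0.57984142,  0.24763967]), 'orientation': array([-0.13391915,  0.69476222, -0.69389017,  0.13374434]), 'wrist_force': array([ 0.00836041,  0.57579643, -0.3162603 ]), 'ft_torque': array([-0.03829814,  0.02133296, -0.00923455]), 'gripper_width': 0.08565634068018894} 0.017
```

View pics/scene0.png

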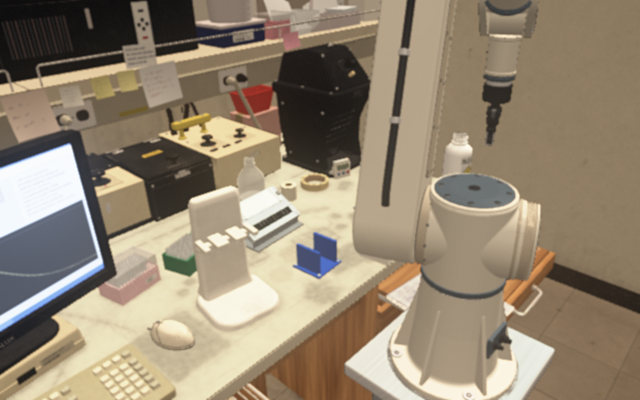

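View pics/top0.png

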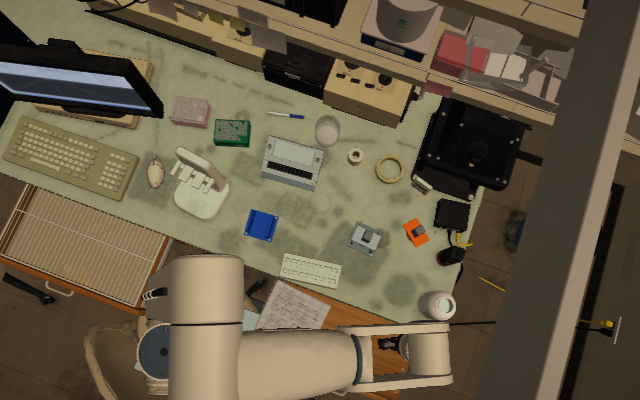

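The top picture shows:
- Stand: (293,163).
- Grey rest with roller: (365,237).
- Orange roller look-alike: (416,232), not meant.
- Blue rest look-alike: (262,225), to be left alone.

I'll enlarge the grey rest and the stand to confirm.

```bash
python3 - <<'E'
import cv2
f=cv2.imread("pics/top0.png")
a=cv2.resize(f[200:280,320:440],None,fx=6.5,fy=6.5,interpolation=cv2.INTER_CUBIC)
b=cv2.resize(f[120:200,240:360],None,fx=6.5,fy=6.5,interpolation=cv2.INTER_CUBIC)
cv2.imwrite("pics/top_rest.png",a);cv2.imwrite("pics/top_stand.png",b)
E
```

```text
(no output)
```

View pics/top_rest.png

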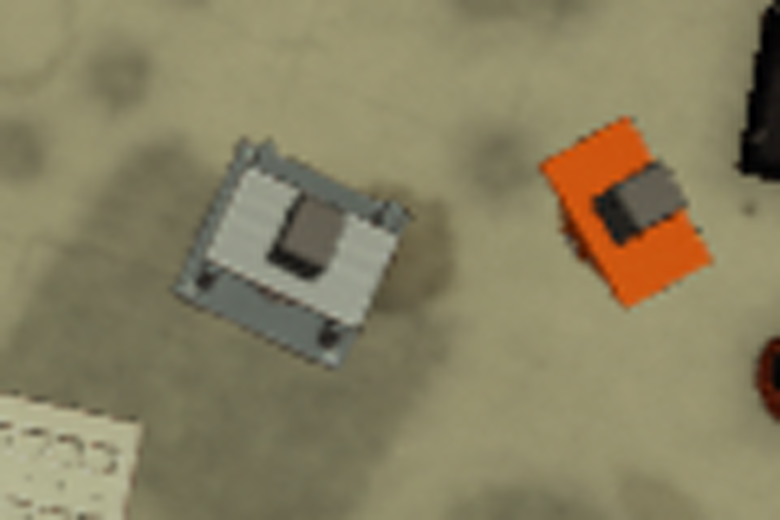

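View pics/top_stand.png

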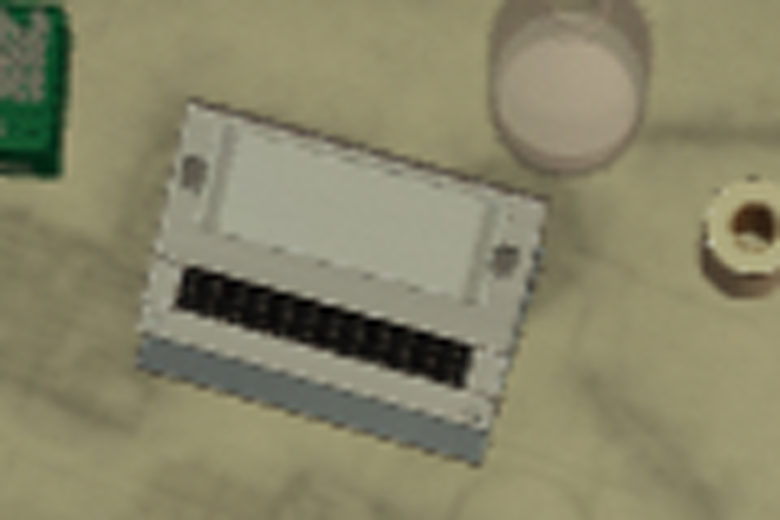

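```bash
cat > h.py <<'E'
import numpy as np
from scipy.optimize import least_squares
from scipy.spatial.transform import Rotation as R
def load(n): 
    c=np.load(n); return c["intrinsics"],c["view"]
def proj(K,V,P):
    P=np.atleast_2d(P); q=P@V[:3,:3].T+V[:3,3]; q=q@K.T; return q[:,:2]/q[:,2:]
def world(L,p): # planar pose
    x,y,t=p;c,s=np.cos(t),np.sin(t);L=np.atleast_2d(L)
    return np.c_[x+c*L[:,0]-s*L[:,1],y+s*L[:,0]+c*L[:,1],L[:,2]]
def fit(K,V,L,uv,p0):
    r=least_squares(lambda p:(proj(K,V,world(L,p))-uv).ravel(),p0);return r.x,r.fun.reshape(-1,2)
def ray(K,V,uv,z):
    d=V[:3,:3].T@np.linalg.solve(K,[*uv,1]);o=-V[:3,:3].T@V[:3,3];return o+d*(z-o[2])/d[2]
E
python3 - <<'E'
from h import *
K,V=load("top0.npz")
up=lambda a,ox,oy:(np.array(a)+.5)/6.5-.5+[ox,oy]
uv=up([(250,165),(402,240),(357,327),(207,258)],320,200)
print([ray(K,V,q,.077).round(4) for q in uv])
base=up([(243,140),(410,210),(335,367),(178,292)],320,200)
print([ray(K,V,q,.006).round(4) for q in base])
c=ray(K,V,uv.mean(0),.077)
# plate order: A(x+,y+?),...
for name,L,u in(("plate",[(.026,.042,.077),(.026,-.042,.077),(-.026,-.042,.077),(-.026,.042,.077)],uv),
  ("base",[(.045,.048,.006),(.045,-.048,.006),(-.045,-.048,.006),(-.045,.048,.006)],base)):
    p,r=fit(K,V,np.array(L),u,[c[0],c[1],0]);print(name,p.round(4),r.round(2).tolist())
s=up([(183,268),(475,347),(463,388),(175,305)],240,120)
def S(x,y,z): c,si=np.cos(np.pi/6),.5; return (x*c-z*si,y,.05+x*si+z*c)
L=[S(.0105,.078,.004),S(.0105,-.078,.004),S(-.0105,-.078,.004),S(-.0105,.078,.004)]
c=ray(K,V,s.mean(0),.05)
p,r=fit(K,V,np.array(L),s,[c[0],c[1],0]);print("strip",p.round(4),r.round(2).tolist())
for n,q in(("rack",(310,270)),("tip",(232,133)),("para",(355,156)),("bottle",(327,130)),("shelfbox",(370,88)),("orange",(416,232)),("blue",(262,225))):
    print(n,ray(K,V,q,.03).round(3))
E
```

```text
[array([ 0.527 , -0.3619,  0.077 ]), array([ 0.5179, -0.4454,  0.077 ]), array([ 0.4692, -0.4385,  0.077 ]), array([ 0.4755, -0.3574,  0.077 ])]
[array([ 0.5505, -0.3563,  0.006 ]), array([ 0.5462, -0.4499,  0.006 ]), array([ 0.4556, -0.44  ,  0.006 ]), array([ 0.4638, -0.3512,  0.006 ])]
plate [ 0.4974 -0.4008 -0.0992] [[-0.06, -0.16], [0.06, -0.37], [0.27, 0.68], [-0.27, -0.16]]
base [ 0.5041 -0.3993 -0.0762] [[-0.18, -0.69], [0.11, 0.32], [1.05, 0.41], [-0.99, -0.06]]
strip [ 0.629  -0.0833  0.0771] [[0.16, -0.04], [-0.29, 0.22], [0.06, -0.28], [0.08, 0.1]]
rack [ 0.339 -0.265  0.03 ]
tip [0.686 0.154 0.03 ]
para [ 0.757 -0.274  0.03 ]
bottle [ 0.812 -0.151  0.03 ]
shelfbox [ 1.012 -0.24   0.03 ]
orange [ 0.58  -0.552  0.03 ]
blue [ 0.423 -0.063  0.03 ]
```

```bash
cat >> h.py <<'E'
RY=-0.092; RP=np.array([.5005,-.400])   # rest/roller
SY=0.0771; SP=np.array([.629,-.0833,.05])
def Rz(a): return R.from_euler('z',a)
def tool_from_roller(Rr,sgn): # roller rotation-> tool quat: tool y=-roller z, tool z=sgn*roller y
    M=Rr.as_matrix(); y=-M[:,2]; z=sgn*M[:,1]; x=np.cross(y,z)
    return R.from_matrix(np.c_[x,y,z])
def rest_rot(): return Rz(RY)
def strip_rot(tilt=np.pi/6): return Rz(SY)*R.from_euler('y',-tilt)
def strip_tcp(y,h,x=0):
    return SP+strip_rot().apply([x,y,h])
E
python3 - <<'E'
from h import *
from workcell import *
o=get_obs();print(R.from_quat(o["orientation"]).as_matrix().round(2).tolist())
for s in(1,-1):
    q=tool_from_roller(rest_rot(),s).as_quat(); print(s)
    for z in(.102,.2,.26): 
        j=kinematics.solve_ik([*RP,z],q);print(z,None if j is None else np.round(j,2))
    q=tool_from_roller(strip_rot(),s).as_quat()
    for y in(-.085,0,.085):
      for h in(.09,.16):
        j=kinematics.solve_ik(strip_tcp(y,h),q);print(y,h,strip_tcp(y,h).round(3),None if j is None else np.round(j,2))
E
```

```text
[[-0.93, -0.0, 0.37], [-0.37, 0.0, -0.93], [0.0, -1.0, -0.0]]
1
0.102 [-0.68  0.54  1.71 -0.    0.9  -2.16]
0.2 [-0.68  0.42  1.64 -0.    1.08 -2.16]
0.26 [-0.68  0.37  1.59 -0.    1.19 -2.16]
-0.085 0.09 [ 0.591 -0.172  0.128] [-0.41  0.35  2.1   0.83  0.32 -2.8 ]
-0.085 0.16 [ 0.556 -0.174  0.189] [-0.45  0.2   2.12  0.64  0.43 -2.63]
0 0.09 [ 0.584 -0.087  0.128] [-0.23  0.31  2.16  0.76  0.22 -2.59]
0 0.16 [ 0.549 -0.089  0.189] [-0.26  0.15  2.19  0.51  0.35 -2.35]
0.085 0.09 [ 0.578 -0.002  0.128] [-0.04  0.29  2.2   0.42  0.14 -2.08]
0.085 0.16 [ 0.543 -0.005  0.189] [-0.05  0.12  2.22  0.23  0.28 -1.9 ]
-1
0.102 [-0.68  0.54  1.71 -0.    0.9   0.99]
0.2 [-0.68  0.42  1.64 -0.    1.08  0.99]
0.26 [-0.68  0.37  1.59 -0.    1.19  0.99]
-0.085 0.09 [ 0.591 -0.172  0.128] [-0.41  0.35  2.1   0.83  0.32  0.34]
-0.085 0.16 [ 0.556 -0.174  0.189] [-0.45  0.2   2.12  0.64  0.43  0.52]
0 0.09 [ 0.584 -0.087  0.128] [-0.23  0.31  2.16  0.76  0.22  0.55]
0 0.16 [ 0.549 -0.089  0.189] [-0.26  0.15  2.19  0.51  0.35  0.79]
0.085 0.09 [ 0.578 -0.002  0.128] [-0.04  0.29  2.2   0.42  0.14  1.06]
0.085 0.16 [ 0.543 -0.005  0.189] [-0.05  0.12  2.22  0.23  0.28  1.24]
```

```bash
python3 - <<'E'
from h import *
from workcell import *
import cv2
q=tool_from_roller(rest_rot(),-1).as_quat()
bot.reach([*RP,.24],q)
for n in("scene","top"):
    c=vision.read_camera(n); cv2.imwrite(f"pics/{n}1.png",c["frame"][:,:,::-1]); np.savez(f"{n}1.npz",**c)
    K,V=c["intrinsics"],c["view"]; uv=proj(K,V,[*RP,.05])[0]; print(n,uv)
    x,y=[int(max(0,v)) for v in (uv-[60,50])]
    cv2.imwrite(f"pics/{n}1c.png",cv2.resize(c["frame"][y:y+90,x:x+120,::-1],None,fx=6.5,fy=6.5,interpolation=cv2.INTER_CUBIC));print(x,y)
print(get_obs()["time_s"],get_obs()["position"])
E
```

```text
scene [373.89050252 193.78543996]
313 143
top [365.57035088 237.70123651]
305 187
1.425 [ 0.49968667 -0.40090534  0.24000459]
```

View pics/scene1c.png

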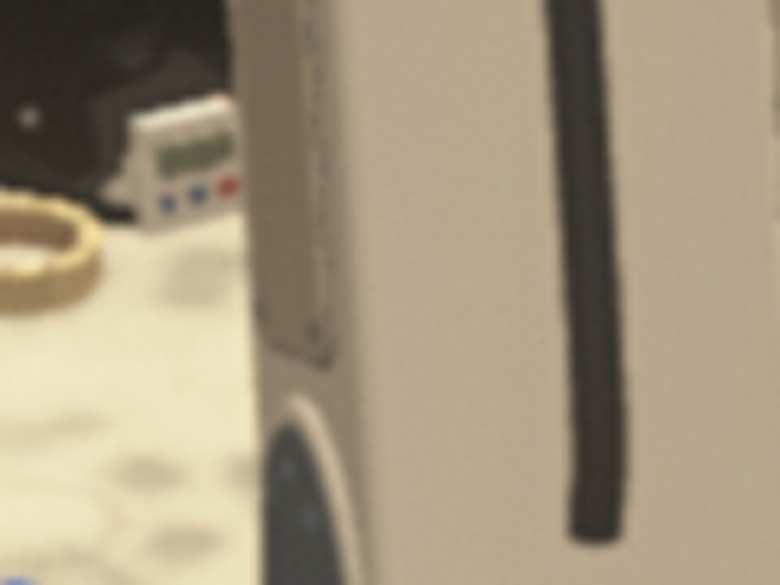

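View pics/scene1.png

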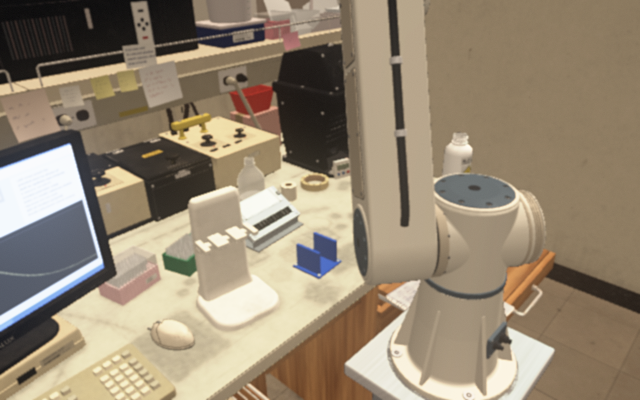

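The scene camera still has the rest hidden behind the arm (around 370,190), but it sees the stand at (270,220). I'll cross-check the strip there, and the handle top in the top view.

```bash
python3 - <<'E'
from h import *
import cv2
f=cv2.imread("pics/scene1.png"); t=cv2.imread("pics/top0.png")
K,V=load("scene1.npz")
a=cv2.resize(f[180:255,225:315],None,fx=8,fy=8,interpolation=cv2.INTER_CUBIC)
def S(x,y,z): c,si=np.cos(np.pi/6),.5; return (x*c-z*si,y,.05+x*si+z*c)
L=np.array([S(.0105,.078,.004),S(.0105,-.078,.004),S(-.0105,-.078,.004),S(-.0105,.078,.004)])
u=proj(K,V,world(L,[*SP[:2],SY])); print(u)
b=a.copy()
for q in (u-[225,180]+.5)*8-.5: cv2.circle(b,tuple(int(v) for v in q),4,(0,0,255),1)
cv2.imwrite("pics/scene_strip.png",b)
c=cv2.resize(t[214:262,340:390],None,fx=12,fy=12,interpolation=cv2.INTER_CUBIC)
K,V=load("top0.npz")
def dr(L,p,col):
    for q in (proj(K,V,world(L,p))-[340,214]+.5)*12-.5: cv2.circle(c,tuple(int(v) for v in q),4,col,1)
box=lambda a,b,z:[(a,b,z),(a,-b,z),(-a,-b,z),(-a,b,z)]
dr(box(.045,.048,.006),[.5041,-.3993,RY],(0,0,255))
dr(box(.026,.042,.077),[.4974,-.4008,RY],(0,255,0))
dr(box(.015,.013,.137),[.4974,-.4008,RY],(255,0,0))
dr(box(.037,.039,.070),[.5041,-.3993,RY],(255,0,255))
cv2.imwrite("pics/rest_ov.png",c)
E
```

```text
[[249.42969734 226.08721216]
 [287.16310498 204.71558139]
 [291.90449852 209.53230628]
 [254.40351992 231.37467617]]
```

View pics/scene_strip.png

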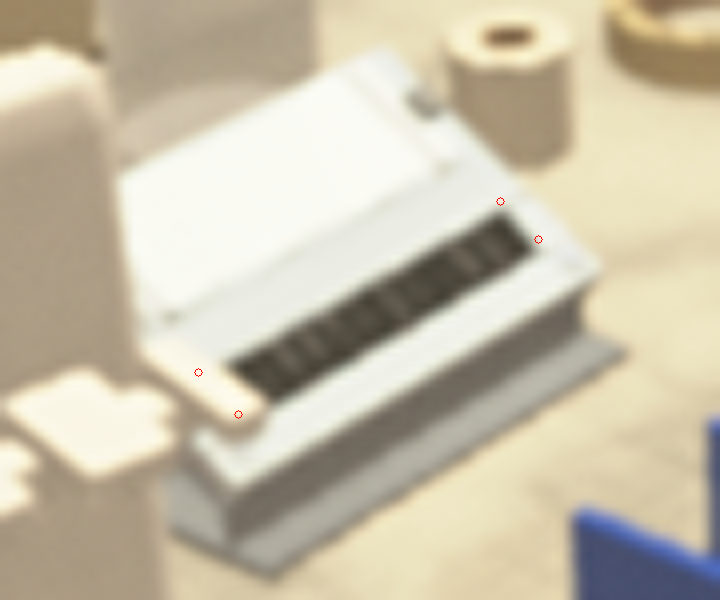

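View pics/rest_ov.png

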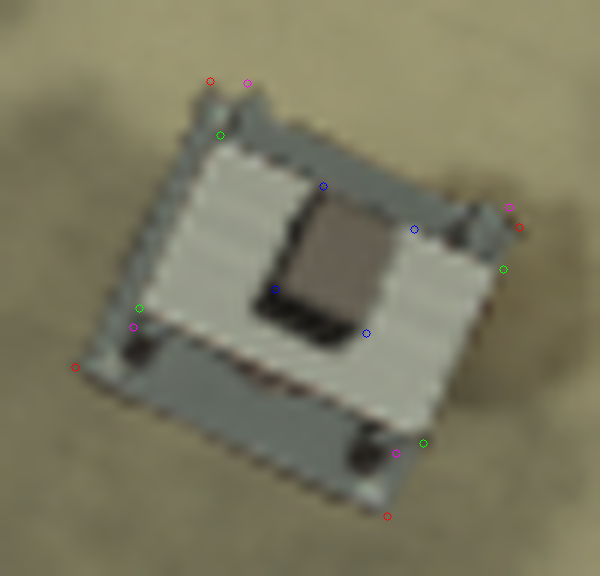

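```bash
python3 - <<'E'
from h import *
Ks,Vs=load("scene1.npz");Kt,Vt=load("top0.npz")
def S(x,y,z): c,si=np.cos(np.pi/6),.5; return (x*c-z*si,y,.05+x*si+z*c)
L=np.array([S(.0105,.078,.004),S(.0105,-.078,.004),S(-.0105,-.078,.004),S(-.0105,.078,.004)])
top=(np.array([(183,268),(475,347),(463,388),(175,305)])+.5)/6.5-.5+[240,120]
cs=lambda a:(np.array(a,float)+.5)/8-.5+[225,180]
sc=cs([(510,206),(540,250)]); up=cs((232,362)); lo=cs((272,405))
def line(p,a,b): d=b-a; return (d[0]*(p-a)[1]-d[1]*(p-a)[0])/np.hypot(*d)
def rs(p):
    q=proj(Ks,Vs,world(L,p)); return np.r_[(q[1:3]-sc).ravel(),line(up,q[0],q[1]),line(lo,q[3],q[2])]
rt=lambda p:(proj(Kt,Vt,world(L,p))-top).ravel()
p0=[.629,-.083,.077]
for n,f in(("s",rs),("t",rt),("both",lambda p:np.r_[rs(p),rt(p)])):
    r=least_squares(f,p0);print(n,r.x.round(4),r.fun.round(2))
# free 3D shift check
f=lambda p:np.r_[(lambda q:np.r_[(q[1:3]-sc).ravel(),line(up,q[0],q[1]),line(lo,q[3],q[2])])(proj(Ks,Vs,world(L,p[:3])+[0,0,p[3]])),(proj(Kt,Vt,world(L,p[:3])+[0,0,p[3]])-top).ravel()]
r=least_squares(f,p0+[0]);print("3d",r.x.round(4),r.fun.round(2))
E
```

```text
s [ 0.6238 -0.0803  0.067 ] [-0.46  0.36  0.51 -0.28 -0.01  0.1 ]
t [ 0.629  -0.0833  0.0771] [ 0.16 -0.04 -0.29  0.22  0.06 -0.28  0.08  0.1 ]
both [ 0.6274 -0.0832  0.075 ] [-0.74 -0.41  0.24 -1.08  0.6   0.73 -0.02  0.37 -0.49  0.72 -0.15  0.21
 -0.11  0.5 ]
3d [ 0.629  -0.0835  0.0706 -0.0032] [-0.9   0.36  0.06 -0.31  0.1   0.25  0.35  0.13 -0.27  0.64  0.05  0.13
  0.23  0.25]
```

```bash
cat >> h.py <<'E'
RP=np.array([.4985,-.4005]); RY=-.09; SP=np.array([.6275,-.083,.05]); SY=.074
GZ=.102
E
python3 - <<'E'
from h import *
from workcell import *
import cv2
q=tool_from_roller(rest_rot(),-1).as_quat()
bot.servo_line([*RP,.15],q,velocity=.15)
bot.servo_line([*RP,GZ],q,velocity=.08)
o=get_obs();print(o["wrist_force"].round(2))
w=hand.move_gripper(.02,100)
o=get_obs();print(w,o["gripper_width"],o["wrist_force"].round(2),o["position"])
c=vision.read_camera("top");t=c["frame"][200:280,305:425,::-1]
cv2.imwrite("pics/grasp.png",cv2.resize(t,None,fx=6.5,fy=6.5,interpolation=cv2.INTER_CUBIC))
bot.servo_line([*RP,GZ+.02],q,velocity=.04); o=get_obs();print(o["gripper_width"],o["wrist_force"].round(2),o["ft_torque"].round(3),o["time_s"])
E
```

```text
[-0.36  0.77 -0.34]
False 0.024604551841124044 [-0.03  1.1   5.13] [ 0.49884501 -0.40058763  0.10255269]
0.024941266102848348 [-0.2   0.44 -3.47] [0.021 0.024 0.069] 4.2083
```

View pics/grasp.png

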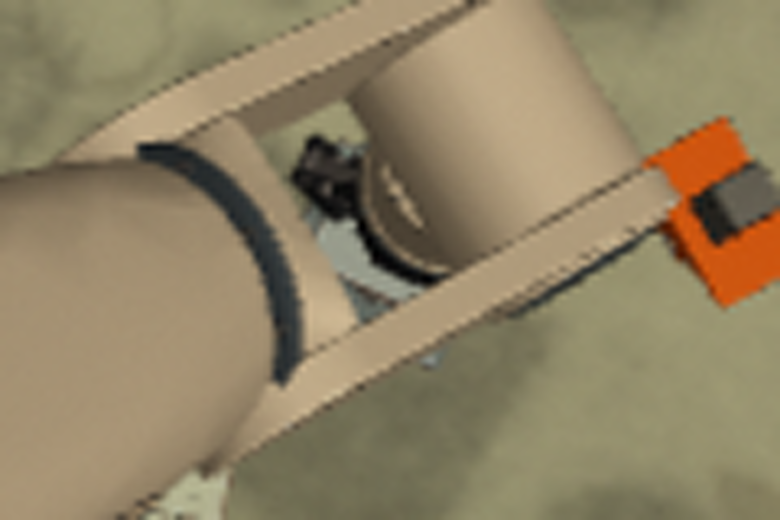

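```bash
python3 - <<'E'
from h import *
from workcell import *
import cv2
q=tool_from_roller(rest_rot(),-1).as_quat()
bot.servo_line([*RP,.24],q,velocity=.15)
qs=tool_from_roller(strip_rot(),-1).as_quat()
bot.reach(strip_tcp(-.072,.16),qs)
bot.servo_line(strip_tcp(-.072,.115),qs,velocity=.06)
bot.dwell(.3)
o=get_obs();print(o["time_s"],o["gripper_width"],o["wrist_force"].round(2),o["joint_pos"].round(2))
np.savez("base.npz",f=o["wrist_force"])
for n in("scene","top"):
    c=vision.read_camera(n); f=c["frame"][:,:,::-1]
    uv=proj(c["intrinsics"],c["view"],SP)[0];x,y=(uv-[60,50]).astype(int)
    cv2.imwrite(f"pics/{n}2.png",cv2.resize(f[y:y+90,x:x+120],None,fx=6.5,fy=6.5,interpolation=cv2.INTER_CUBIC))
E
```

```text
7.325 0.025034337200938533 [-0.46  0.05 -3.07] [-0.4   0.29  2.12  0.74  0.34  0.44]
```

View pics/scene2.png

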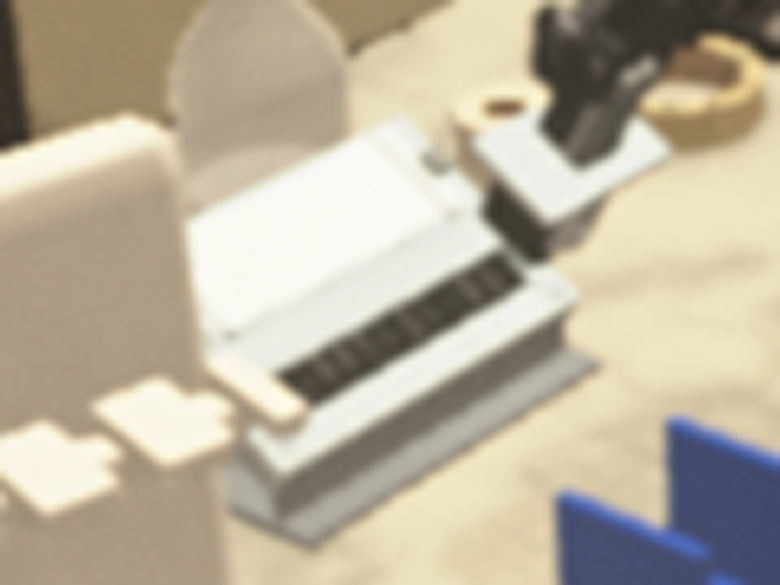

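View pics/top2.png

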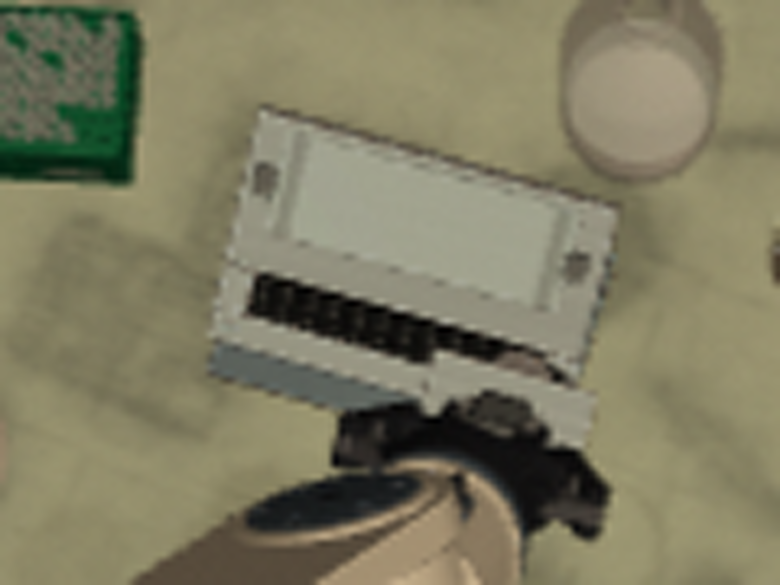

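The wheel hangs over the strip's right-hand end (top crop about 525,365). The guard plate looks parallel to the strip and sits clear of the cassette. I'll press down with force feedback.

```bash
cat >> h.py <<'E'
def fn(o,base):
    return strip_rot().inv().apply(o["wrist_force"]-base)
E
python3 - <<'E'
from h import *
from workcell import *
b=np.load("base.npz")["f"]
qs=tool_from_roller(strip_rot(),-1).as_quat()
bot.servo_line(strip_tcp(-.072,.101),qs,velocity=.04)
h=.101
while h>.080:
    h-=.001
    bot.servo_line(strip_tcp(-.072,h),qs,velocity=.02)
    o=get_obs();f=fn(o,b)
    pl=strip_rot().inv().apply(o["position"]-SP)
    print(round(h,4),f.round(1),pl.round(4),o["ft_torque"].round(2))
    if f[2]>14: break
print(o["time_s"],o["gripper_width"])
np.savez("h0.npz",h=h)
E
```

```text
0.1 [ 0.8  0.5 -0.1] [ 0.0001 -0.072   0.1   ] [-0.09  0.5  -0.01]
0.099 [-0.  0. -1.] [-0.    -0.072  0.099] [-0.03  0.57  0.04]
0.098 [-0.8 -0.4 -0.8] [ 0.    -0.072  0.098] [-0.03  0.52  0.04]
0.097 [ 0.3 -0.6 -0.1] [-0.     -0.072   0.0969] [-0.03  0.54 -0.02]
0.096 [-0.3  0.1 -0.7] [-0.     -0.072   0.0959] [-0.01  0.58  0.02]
0.095 [ 0.3 -0.4 -0.1] [ 0.    -0.072  0.095] [-0.03  0.54 -0.06]
0.094 [ 0.3 -0.6  1. ] [-0.    -0.072  0.094] [-0.06  0.56  0.01]
0.093 [0.2 0.1 1.8] [ 0.    -0.072  0.093] [-0.    0.53  0.02]
0.092 [0.3 0.3 0.7] [ 0.     -0.072   0.0919] [-0.03  0.51  0.01]
0.091 [-0.2 -0.2  0.8] [-0.     -0.072   0.0909] [-0.04  0.55 -0.  ]
0.09 [-1.9  1.4 12. ] [ 0.0001 -0.0721  0.0904] [-0.04  0.84 -0.01]
0.089 [-2.8  0.9 28.3] [ 0.0003 -0.0722  0.0902] [-0.02  1.33  0.05]
10.925 0.024917597714278022
```

```bash
python3 - <<'E'
from h import *
from workcell import *
b=np.load("base.npz")["f"];h=float(np.load("h0.npz")["h"])
qs=tool_from_roller(strip_rot(),-1).as_quat()
for y in np.arange(-.064,.0811,.008):
    bot.servo_line(strip_tcp(y,h),qs,velocity=.04)
    o=get_obs();f=fn(o,b);pl=strip_rot().inv().apply(o["position"]-SP)
    print(round(y,3),round(h,4),f.round(1),pl.round(4),o["ft_torque"].round(2))
    h+=np.clip((f[2]-22)*.00004,-.0005,.0005)
    if f[2]>60: print("STOP");break
print(o["time_s"],o["gripper_width"]);np.savez("h1.npz",h=h)
E
```

```text
-0.064 0.089 [-2.3 -0.4 29.5] [ 0.0003 -0.0642  0.0902] [-0.23  1.42 -0.16]
-0.056 0.0893 [-1.9 -0.4 24.6] [ 0.0002 -0.0561  0.0902] [-0.11  1.24 -0.07]
-0.048 0.0894 [-1.4  0.8 22.7] [ 0.0002 -0.0478  0.0903] [0.05 1.12 0.03]
-0.04 0.0894 [-3.3  0.9 22.2] [ 0.0002 -0.0398  0.0903] [0.05 1.04 0.03]
-0.032 0.0894 [-2.4 -0.8 22.4] [ 0.0003 -0.0321  0.0903] [-0.26  1.09 -0.09]
-0.024 0.0895 [-1.4  0.4 21.8] [ 0.0002 -0.0238  0.0903] [-0.    1.    0.03]
-0.016 0.0895 [-1.8  1.  21.3] [ 0.0002 -0.0157  0.0903] [-0.    0.95  0.05]
-0.008 0.0894 [-1.6 -1.6 21.9] [ 0.0002 -0.008   0.0903] [-0.28  1.13 -0.13]
0.0 0.0894 [-1.9  0.3 21.7] [0.0002 0.0003 0.0902] [0.04 0.97 0.04]
0.008 0.0894 [-1.2  0.1 22.3] [0.0002 0.0083 0.0902] [0.05 0.99 0.04]
0.016 0.0894 [-2.  -1.2 21.3] [0.0002 0.016  0.0902] [-0.22  1.02 -0.18]
0.024 0.0894 [-1.9 -0.3 21.7] [0.0003 0.0242 0.0902] [-0.05  0.92  0.04]
0.032 0.0894 [-1.8  1.9 22.4] [0.0002 0.0324 0.0902] [-0.    0.89  0.05]
0.04 0.0894 [-1.5 -0.8 21.6] [0.0002 0.0401 0.0902] [-0.22  0.99 -0.16]
0.048 0.0894 [-0.8  0.3 22.7] [0.0003 0.0482 0.0902] [-0.1   0.92 -0.06]
0.056 0.0894 [-0.7 -0.1 21.5] [0.0003 0.0564 0.0902] [0.06 0.86 0.01]
0.064 0.0894 [-0.2  0.4 22.2] [0.0002 0.0644 0.0902] [0.15 0.82 0.03]
0.072 0.0894 [-0.4  0.4 21.8] [0.0002 0.0724 0.0902] [ 0.06  0.82 -0.01]
0.08 0.0894 [-1.3 -0.  22.2] [0.0003 0.0803 0.0902] [0.01 0.87 0.01]
17.575 0.024938413080528115
```

```bash
python3 - <<'E'
from h import *
from workcell import *
import cv2
qs=tool_from_roller(strip_rot(),-1).as_quat()
bot.servo_line(strip_tcp(.08,.18),qs,velocity=.1)
q=tool_from_roller(rest_rot(),-1).as_quat()
bot.reach([*RP,.24],q)
bot.dwell(.2)
o=get_obs();print(o["time_s"],o["gripper_width"],o["wrist_force"].round(2),o["position"])
np.savez("base2.npz",f=o["wrist_force"])
for n in("scene","top"):
    c=vision.read_camera(n); f=c["frame"][:,:,::-1]
    cv2.imwrite(f"pics/{n}3full.png",f)
    uv=proj(c["intrinsics"],c["view"],SP)[0];x,y=(uv-[45,37]).astype(int)
    cv2.imwrite(f"pics/{n}3.png",cv2.resize(f[y:y+75,x:x+90],None,fx=8,fy=8,interpolation=cv2.INTER_CUBIC))
E
```

```text
20.2917 0.024960047011597392 [ 0.06  0.17 -2.44] [ 0.49889965 -0.39946385  0.24005518]
```

View pics/scene3.png

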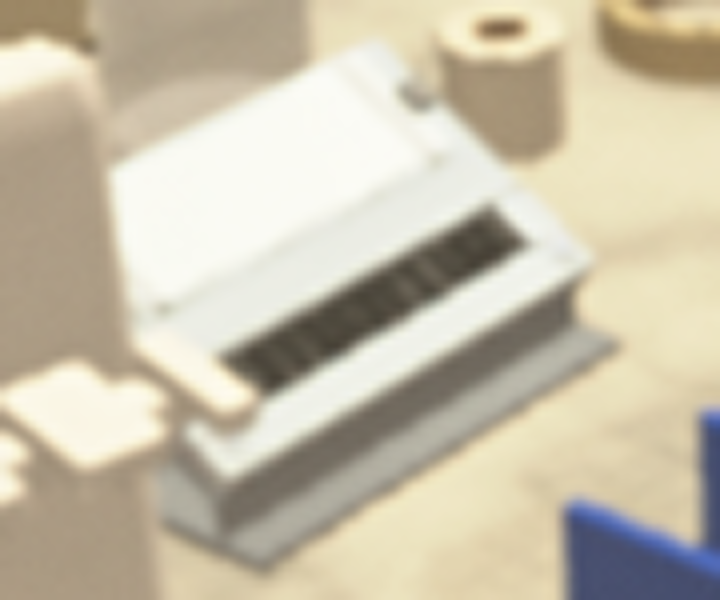

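View pics/top3full.png

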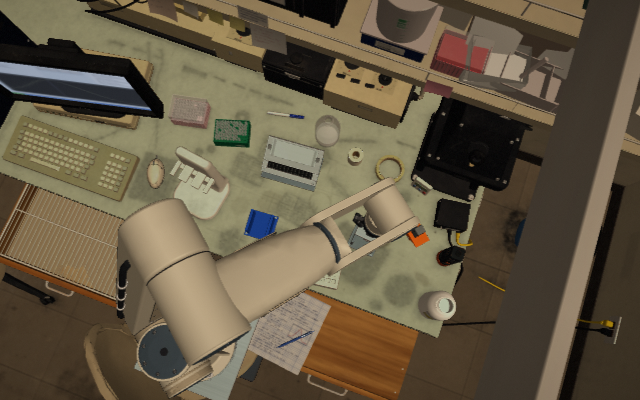

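The strip now looks even with the face: there's no raised edge along (230,360) to (510,220) in the scene crop, and the bystanders haven't moved. Next I'll place the roller back.

```bash
python3 - <<'E'
from h import *
from workcell import *
b=np.load("base2.npz")["f"]
q=tool_from_roller(rest_rot(),-1).as_quat()
bot.servo_line([*RP,.15],q,velocity=.12)
z=.15
ok=True
for z in [.14,.13,.12,.115,.111,.108,.106,.1045,.1035,.103,.1025,.102,.1015,.101]:
    bot.servo_line([*RP,z],q,velocity=.03)
    o=get_obs();f=o["wrist_force"]-b;print(z,f.round(1),o["position"].round(4))
    if z>.1045 and f[2]>6: ok=False;print("early contact");break
    if f[2]>6: break
print(ok,o["time_s"])
E
```

```text
0.14 [ 0.1  0.5 -0.7] [ 0.4984 -0.4004  0.1398]
0.13 [-0.5 -0.2 -0.5] [ 0.4984 -0.4004  0.1297]
0.12 [-0.7 -0.1 -0.9] [ 0.4984 -0.4004  0.1198]
0.115 [-0.9 -0.6 -0.7] [ 0.4983 -0.4004  0.1147]
0.111 [ 0.1  0.8 -1.5] [ 0.4983 -0.4004  0.1107]
0.108 [-0.2 -0.5 -0.1] [ 0.4983 -0.4004  0.1077]
0.106 [-0.7 -0.1 -0.7] [ 0.4985 -0.4005  0.1059]
0.1045 [-0.2  0.6 -0.9] [ 0.4985 -0.4005  0.1044]
0.1035 [-0.9 -0.1 -1. ] [ 0.4985 -0.4005  0.1034]
0.103 [ 1.5 -0.3 -0.3] [ 0.4985 -0.4005  0.1029]
0.1025 [-0.4 -0.5 -0. ] [ 0.4985 -0.4005  0.1025]
0.102 [-2.5  1.2  7.4] [ 0.4986 -0.4006  0.1026]
True 25.0917
```

Contact came at the same height as before the lift, so the plate is seated. I'll release, retreat and check.

```bash
python3 - <<'E'
from h import *
from workcell import *
import cv2
q=tool_from_roller(rest_rot(),-1).as_quat()
hand.move_gripper(.06)
hand.move_gripper(.085)
o=get_obs();print(o["gripper_width"],o["wrist_force"].round(1))
bot.servo_line([*RP,.25],q,velocity=.1)
bot.goto_joints([-1.192, 0.353, 1.633, 0, 1.155, -0.002])
bot.dwell(.3)
c=vision.read_camera("top");f=c["frame"][:,:,::-1];cv2.imwrite("pics/topend.png",f);np.savez("top4.npz",**c)
t=cv2.resize(f[200:280,320:440],None,fx=6.5,fy=6.5,interpolation=cv2.INTER_CUBIC)
cv2.imwrite("pics/end.png",t)
f0=cv2.imread("pics/top0.png"); d=cv2.absdiff(f0,np.ascontiguousarray(f)).max(2)
print(get_obs()["time_s"],get_obs()["wrist_force"].round(2))
cv2.imwrite("pics/diff.png",np.clip(d.astype(int)*4,0,255).astype(np.uint8))
E
```

```text
0.08541202027754632 [ 0.2  0.4 -0. ]
29.1 [-0.03  0.13 -0.12]
```

View pics/end.png

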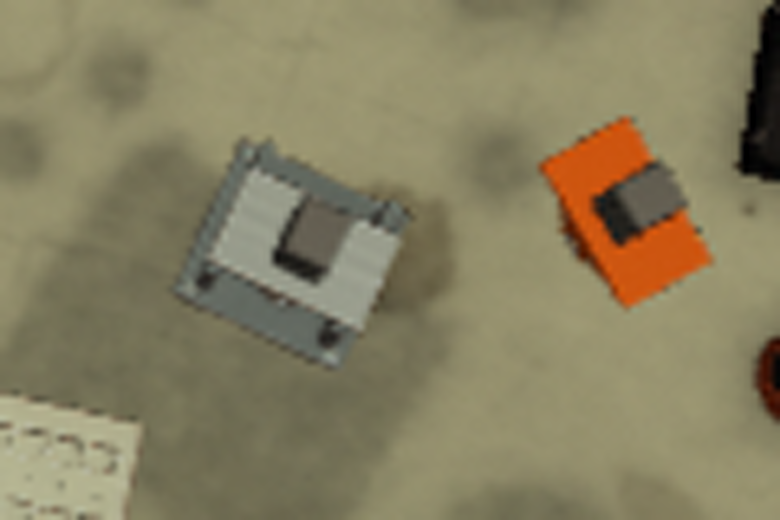

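View pics/diff.png

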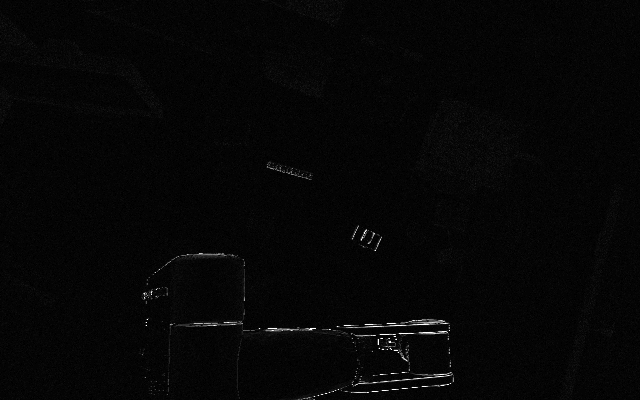

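The roller sits on both walls, about 1 px (2–3 mm) across from where it started. Between the first and last pictures, only the strip (290,170), the roller (367,237) and the arm differ.

```bash
python3 -c "
from workcell import *
print(hand_in(), get_obs()['time_s'])"
```

```text
the job is handed in; nothing more can be done
the job is handed in; nothing more can be done
```

The strip is rolled, the roller is back in its rest and released, and the job is handed in. The clock stood at about 29 s of the 56 s allowed. No verdict was reported, so the result rests on my own checks.

- **Rolling:** I took the grey roller by its handle and pressed its wheel flat on the slope. I rolled it once from y = −72 mm to +80 mm at about 22 N, with a peak near 30 N. The wheel stayed at one constant height, 90.2–90.3 mm from the grip point down to the wheel's lowest point. That is within about 0.5 mm of the flush level I expected, so all six links should be flush. I could not read the strip joints directly.
- **Roller back in its rest:** it touched down at the same height as before the lift, and I then let go. The last top picture shows it square on both walls, about 2–3 mm across from where it started; the limit is 9 mm.
- **Surroundings:** comparing the first and last top pictures, only the strip, the roller and the arm changed. The rack, tip box and roll of film did not move.
- **Disagreements:** the two cameras placed the stand up to about 6 mm apart, so I used a compromise position and let the force reading find the strip. The scene camera never saw the rest, because the arm hid it, so I could only check the final seating from the top camera and the contact force.

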